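Tuck the heat-sink plate under the cover leaf and hold it down

TASK

Pick up the finned heat-sink plate with the long bare tongue and slide the tongue, straight and centred, under the hinged steel leaf on the opened control unit until it is fully home against the stop under the leaf; the leaf must not be lifted. Then press the plate down flat on its seat against the two sprung contacts and finish while still holding it pressed there: do not let go. Leave everything else on the bench where it is.

Things in the scene. Friction and masses are not known exactly. Their poses are not given: they have to be found in the camera images.
- plate: loose aluminium heat-sink plate, 80 to 165 g: base 100 (x) x 64 (y) x 3 mm, origin at the centre of its underside, z up. On its rear half stand five fins parallel to x: a block x -46 to -2 mm, y -17 to 17 mm, top 30 mm above the underside; grasp it across (along y). The front, x -2 to 50 mm, is a bare 3 mm tongue; +x points to its front edge. Starts flat on the bench, fins up
- fins_top (a point): point on the plate at the middle of the fins' tops: 24 mm behind the plate's origin (x = -24 mm), 30 mm above its underside
- housing: fixed opened control unit, aluminium tray 180 (x) x 160 (y) mm with green board; black rim 26 mm and chips up to 27 mm above the bench. Origin at the centre of its underside, at bench height; +x is the way the plate slides under the leaf. The two cheeks of the leaf's hinge, at x = 66, y = +-50 mm, reach 44 mm above the bench
- seat (a point): point on top of the raised flat seat (30 mm above the bench; housing x -61 to 36, y -30 to 30 mm) where the plate's origin comes when home; axes as the housing's, z up. A stop block 6 mm higher than the seat, under the leaf, meets the plate's front edge when the plate's origin is 1 mm beyond this point in x
- leaf (a joint): hinge of the thin steel leaf, 60 g, held down only by its weight, 90 mm wide (y), level over the stop and the front of the seat. 0 = level, grows (rad) as its free edge rises. Axis at housing x = 66 mm, 41 mm above the bench; the leaf reaches 73 mm from it towards -x. Underside 10 mm above the seat, top 12 mm; its last 9 mm flare up by 3 mm as a lead-in
- leaf_edge (a point): middle of the leaf's free (flared) edge, at housing x = -7 mm, about 43 mm above the bench when the leaf lies level; the home plate reaches 43 mm in under it and the fins end 9 mm short of it
- plunger_l (a joint): left (+y) sprung brass contact, a dome of 6 mm radius in the seat at housing x = -38, y = 18 mm: under the middle of the fins when the plate is home. At 0 it stands 3 mm proud of the seat; the value is how far it is pressed down (m), 0.003 with the plate flat on the seat. Pushes up with 2.5 N at 0, 4 N at 0.003
- plunger_r (a joint): right (-y) sprung contact, the same at y = -18 mm. Together the two lift the plate off the seat unless it is pressed down with about 8 N.
- small_sink: bystander: loose square finned heat sink 40 x 40 x 30 mm without a tongue, beyond the plate; origin at the centre of its underside
- spool: bystander: solder spool, 50 mm across, 40 mm high, standing; origin at the centre of its underside
- flux: bystander: white bottle, 40 mm across, 85 mm high, standing; origin at the centre of its underside
- driver: bystander: screwdriver lying on the bench; origin under its middle
- brush: bystander: brush lying on the bench; origin under its middle
There are look-alikes about, which are no part of the job. Of the things like the plate, leave any that is pink or purple; of the rest the smaller one is meant.

How it is judged:
By the outcome, as a careful person would: the job done as asked, in the order asked, and still so for the second after the job is handed in, while the arm keeps its last pose, push and grip.
It also fails if it takes over 38 s, if anything falls off the work surface, if the arm or the gripper's body presses on something with over 40 N, if the wrist force passes 120 N, or if a joint passes its speed limit or range.

ROBOT

A 6-joint arm with a two-finger parallel gripper is mounted at the origin on the work surface. World frame = base frame: x ahead of the robot, y to its left, z up, the work surface at z = 0. Lengths are in m, angles in rad, forces in N, time in s.
With the tool pointing down it reaches from about 0.25 to 0.725 m from the base axis. Payload 4 kg.
Tool frame: the origin (TCP) lies on the centre line of the jaws, within the pads' length; the fingertips stand 17 mm ahead of it and the grasp point (between the pads) lies 2 mm behind it; z points along the fingers, y is the line along which they close (so a half turn about z gives the same grasp; the last joint's range is limited). The gripper opens to 85 mm and grips with 20 to 120 N. Pads are 22 mm wide; open, the fingers measure 114 mm over their backs; the gripper's body (76 mm by 85 mm) begins 54 mm behind the grasp point. The pads swing forward as they close: fully open they stand 13 mm farther back than shut.
Start: joints at [1.208, 0.241, 0.005, 1.335, 0, 1.571], TCP at [0.177, 0.467, 0.248] pointing down, gripper open.
Joint ranges: [-2.72, 2.72], [-1.05, 1.87], [-1.09, 1.28], [-1.99, 2.15], [-1.42, 1.44], [-3.14, 3.14]. Speed limits (rad/s): [2.79, 2.79, 3.14, 3.14, 3.14, 3.14].

INTERFACE

Orientations are given as a unit quaternion [x, y, z, w].
In Python, from workcell import bot, camera, get_calibration gives the robot as it stands.
- The arm moves only by the tool apply_moves, never from a script. Its argument "steps" is a list of rows, each a list of 3 entries, a list of its own where there are three numbers: the shift along the tool's x, y, z as a fraction of full scale, then the turn, a rotation vector about the tool's x, y, z as a fraction of full scale, then the opening, from 0 (shut) to 1 (fully open). A call has exactly 8 rows; each row shifts and turns the commanded pose from where the row before left it, along the tool's axes as they then stand; what a row does not reach is not made up. Full scale, the value 1, is 20 cm for a shift and pi rad for a turn. A row lasts 1/12 s, in which the tool goes at most 41.7 mm and 7.16 degrees, less where a joint would pass 70% of its speed; a pose out of reach is approached as far as the arm can. A call with a number of a shift or a turn outside -1 to 1 is refused whole. A call with a gripper value outside its range is refused whole. The fingers move at their own pace and stop on an object; the grip force is fixed at half the most. Time passes only in rows, so rows that do not move let the fingers close, or fill a call up. It gives the time, the measured TCP pose, the force, the opening and the grip force at its end, in the units of the state.
- bot.get_obs(): the state, without advancing time (a new reading comes with each control period).
- camera(name): name is "scene" or "side" or "wrist"; returns (picture, depth): 420x560x3 uint8, red, green, blue; 420x560 float32, m along the optical axis (not along the pixel's ray), 0 where there is no reading.
- get_calibration(name): a dict with "fov_y" (degrees; the focal length in pixels is half the picture's height over the tangent of half this angle, whatever the lens; pixels are square), "cx", "cy" (the principal point, pixels), "rvec" (rotation vector, rad) and "tvec" (3), from world to camera coordinates, as OpenCV has them. Camera axes: x right, y down, z forward; pixel columns grow to the right and rows downward; lengths in m; the calibration is good to about 2 mm. A picture is of the moment at which its call begins: read the wrist's pose just before it. get_calibration takes no time and is no camera call; for the wrist camera it gives the pose at the moment of the call.
- bot.job_done(): hands the job in; it is judged then, once.
The state is a dict: "clock": time; "joint_pos": joint angles; "joint_vel": joint speeds; "tau": joint torques, N m; "eef_pos": TCP position; "tool_rot": TCP orientation; "ft_force": force on the tool from outside, world axes, zero at the start; "ft_torque": the same for the moment, N m; "grip_width": finger opening in m; "grasp_force": force on a finger pad.
Only numpy, scipy, OpenCV 4.12 (cv2) and the standard library are available. Lean on these libraries where they do the work, as an engineer would, in place of code of your own. Each camera call takes 0.05 s, during which the arm holds its last target. There are 200 camera calls.

## Working session

There is one attempt and no reset: what is moved stays moved. The work goes in short steps, Python scripts to look and compute and a tool call to move; the robot and the scene stay as the last step left them, time stands still between calls to the robot, and variables do not carry over. Pictures are saved under pics/ and viewed, at most 10 in all, crops included, and the job is handed in when it is done.

Besides the shell and the picture viewer there is one more tool, called after "Call:" as name(argument=value, ...) on one line, values as JSON. apply_moves: Moves the arm, as the interface text tells. Its arguments: {"type":"object","properties":{"steps":{"type":"array"}},"required":["steps"]}

```bash
mkdir -p pics
cat > h.py <<'E'
import numpy as np, cv2
from workcell import bot, camera, get_calibration
from scipy.spatial.transform import Rotation as R
def snap(n,f=None):
    c=get_calibration(n); im,d=camera(n)
    if f: cv2.imwrite(f'pics/{f}.png',im[:,:,::-1]); np.savez(f'pics/{f}.npz',im=im,d=d,**{k:np.array(v) for k,v in c.items()})
    return im,d,c
def load(f): 
    z=np.load(f'pics/{f}.npz'); return z['im'],z['d'],z
def cloud(d,c):
    h,w=d.shape; f=h/2/np.tan(np.radians(float(c['fov_y']))/2)
    v,u=np.mgrid[:h,:w]; P=np.stack([(u-c['cx'])*d/f,(v-c['cy'])*d/f,d],-1)
    M=R.from_rotvec(np.array(c['rvec']).ravel()).as_matrix()
    W=(P-np.array(c['tvec']).ravel())@M
    W[d==0]=np.nan; return W
def proj(p,c,h=420):
    f=h/2/np.tan(np.radians(float(c['fov_y']))/2)
    q=R.from_rotvec(np.array(c['rvec']).ravel()).apply(p)+np.array(c['tvec']).ravel()
    return np.stack([q[...,0]/q[...,2]*f+c['cx'],q[...,1]/q[...,2]*f+c['cy']],-1)
E
python3 - <<'E'
from h import *
a=snap('scene','s0'); b=snap('side','d0')
for n in ('s0','d0'): print({k:np.round(v,3).tolist() for k,v in load(n)[2].items() if k not in('im','d')})
o=bot.get_obs(); print(o['clock'],o['eef_pos'],o['tool_rot'],o['grip_width'])
E
```

```text
{'fov_y': 56.228, 'cx': 286.703, 'cy': 211.645, 'rvec': [2.043, 1.13, -0.508], 'tvec': [-0.379, -0.265, 1.479]}
{'fov_y': 56.279, 'cx': 283.241, 'cy': 216.241, 'rvec': [0.272, -2.731, 1.339], 'tvec': [0.57, 0.087, 1.157]}
0.1 [0.17725274 0.46696165 0.24749858] [ 1.80394989e-01  9.83593783e-01 -9.44195611e-04 -1.62320129e-04] 0.08497165512737809
```

View pics/s0.png

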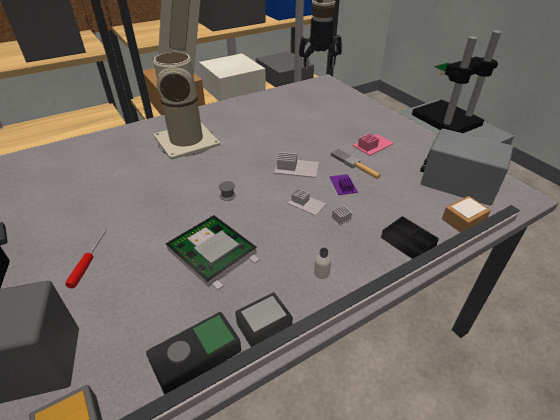

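The scene shows plate-like things at (297,163) grey and large, (305,201) grey and smaller, (344,184) purple and (372,145) pink. The small_sink is at (342,215) and the housing at (210,247). The smaller grey plate at (305,201) fits; I'll confirm it in a crop.

Run:
```python
from h import *
im,d,c=load('s0')
A=cv2.resize(im[145:235,265:395],None,fx=6,fy=6,interpolation=cv2.INTER_CUBIC)[:, :780]
cv2.imwrite('pics/c1.png',A[:,:,::-1])
B=cv2.resize(im[205:295,155:275],None,fx=6.5,fy=6.5,interpolation=cv2.INTER_CUBIC)
cv2.imwrite('pics/c2.png',B[:,:,::-1])
W=cloud(d,c)
for u,v in [(297,163),(308,167),(302,198),(318,208),(344,184),(342,215),(215,245),(200,238),(227,190),(322,265)]: print(u,v,np.round(W[v,u],3))
# grey plates, points by height
for (u0,u1,v0,v1) in [(272,322,148,180),(284,330,185,218)]:
    w=W[v0:v1,u0:u1].reshape(-1,3)
    for lo,hi in((.0015,.008),(.02,.05)):
        s=w[(w[:,2]>lo)&(w[:,2]<hi)]; print(len(s), s.mean(0).round(3), cv2.minAreaRect((s[:,:2]*1000).astype(np.float32)))
```

```text
297 163 [0.349 0.27  0.005]
308 167 [0.39  0.288 0.006]
302 198 [0.546 0.156 0.032]
318 208 [0.584 0.19  0.005]
344 184 [0.554 0.311 0.029]
342 215 [0.668 0.211 0.03 ]
215 245 [ 0.597 -0.148  0.04 ]
200 238 [ 0.542 -0.168  0.03 ]
227 190 [ 0.401 -0.02   0.039]
322 265 [0.807 0.037 0.054]
899 [0.356 0.274 0.004] ((344.99005126953125, 274.11053466796875), (180.06593322753906, 198.9125518798828), 58.51253128051758)
266 [0.352 0.224 0.038] ((344.1780090332031, 229.31288146972656), (62.720211029052734, 59.691795349121094), 48.784812927246094)
799 [0.542 0.179 0.003] ((533.8892822265625, 185.27084350585938), (143.37808227539062, 160.25967407226562), 57.990196228027344)
153 [0.526 0.163 0.028] ((523.4525756835938, 165.22994995117188), (45.81203079223633, 38.89874267578125), 22.71908187866211)
```

View pics/c1.png

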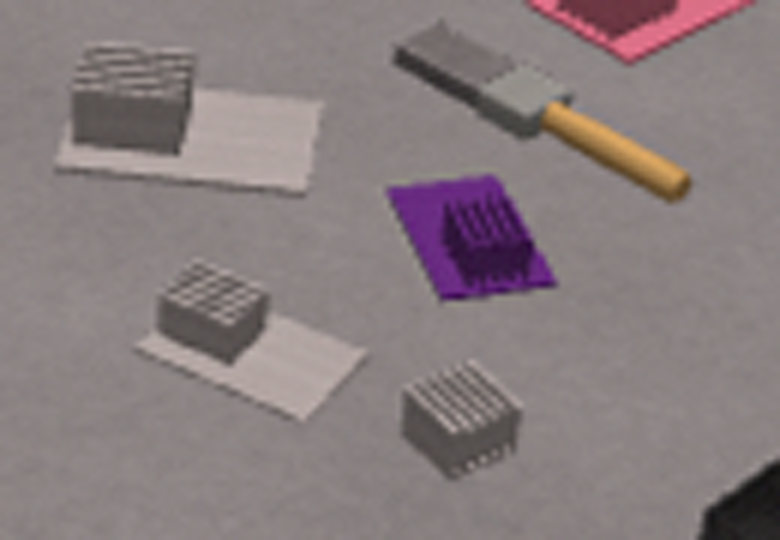

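View pics/c2.png

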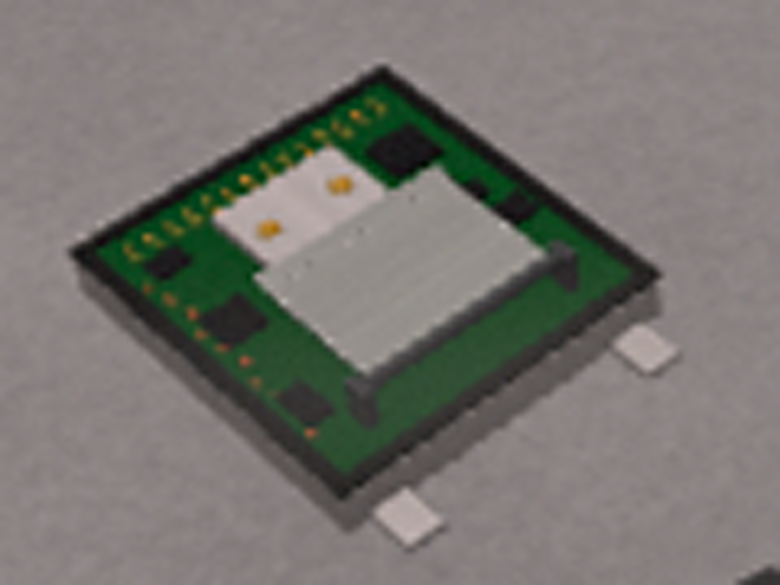

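The crop confirms it: the small grey finned plate with tongue is at crop (250,340), against the larger grey one at (190,120), the purple one, and the tongueless sink at (460,415). In the housing crop the contacts are at (268,229) and (340,185), and the rim corners are readable.

```bash
cat >> h.py <<'E'
def ray(px,z,c,h=420):
    f=h/2/np.tan(np.radians(float(c['fov_y']))/2); px=np.atleast_2d(px).astype(float)
    D=np.stack([(px[:,0]-c['cx'])/f,(px[:,1]-c['cy'])/f,np.ones(len(px))],-1)
    M=R.from_rotvec(np.array(c['rvec']).ravel()).as_matrix(); t=np.array(c['tvec']).ravel()
    C=-M.T@t; D=D@M; return C+D*((z-C[2])/D[:,2])[:,None]
E
python3 - <<'E'
from h import *
im,d,c=load('s0')
o1=np.array([265,145]);o2=np.array([155,205])
pl=ray(np.array([[370,350],[305,420],[135,347]])/6+o1-.4,.003,c); print('plate',pl.round(4)) # FL?,F,rear
print(np.linalg.norm(np.diff(pl,axis=0),axis=1))
r=ray(np.array([[383,68],[70,252],[343,492],[660,275]])/6.5+o2-.4,.026,c); print('rim',r.round(4),r.mean(0)); print(np.linalg.norm(r-np.roll(r,-1,0),axis=1))
p=ray(np.array([[268,229],[340,185]])/6.5+o2-.4,.033,c); print('plung',p.round(4))
def ang(v): return np.degrees(np.arctan2(v[1],v[0]))
print('plate yaw',ang(pl[1]-pl[2]), ang(pl[0]-pl[1])-90, 'house',ang(r[2]-r[1]),ang(r[3]-r[0]),ang(r[0]-r[1])-90,ang(r[3]-r[2])-90,ang(p[1]-p[0])-90)
E
```

```text
plate [[0.5754 0.2274 0.003 ]
 [0.6022 0.1676 0.003 ]
 [0.5103 0.1266 0.003 ]]
[0.06559485 0.1005983 ]
rim [[ 0.4716 -0.0976  0.026 ]
 [ 0.5091 -0.2519  0.026 ]
 [ 0.682  -0.2085  0.026 ]
 [ 0.6462 -0.0555  0.026 ]] [ 0.57726623 -0.15338204  0.026     ]
[0.1588721  0.17828295 0.1571264  0.17960383]
plung [[ 0.546  -0.1808  0.033 ]
 [ 0.5375 -0.1457  0.033 ]]
plate yaw 23.9917466867829 24.17413729819934 house 14.104678624917122 13.54266126564446 13.652371582906895 13.168807084989908 13.588156013457422
```

```bash
cat >> h.py <<'E'
def plan(p,yaw,n,tilt=(0,0)):
    """rows (fractions) to TCP p, tool down with tool y at world angle yaw deg; constant twist per row, straight line"""
    o=bot.get_obs(); q=R.from_quat(o['tool_rot']); p0=np.array(o['eef_pos'])
    a=np.radians(yaw); y=np.array([np.cos(a),np.sin(a),0]); z=np.array([0,0,-1.]); x=np.cross(y,z)
    T=R.from_matrix(np.stack([x,y,z],1)); w=(q.inv()*T).as_rotvec()
    dp=(np.array(p)-p0)/n; print('clk',round(o['clock'],2),'at',p0.round(4),'dist',np.linalg.norm(dp*n).round(4),'rot',np.degrees(w).round(2),'F',np.round(o['ft_force'],1),'w',round(o['grip_width'],4),round(o['grasp_force'],1),'j',np.round(o['joint_pos'],2))
    for i in range(n): print((( q*R.from_rotvec(w*i/n)).inv().apply(dp)/.2).round(3).tolist(), (w/n/np.pi).round(4).tolist())
E
python3 -c "
from h import *
plan((.5212,.1674,.13),114,16)"
```

```text
clk 0.1 at [0.1773 0.467  0.2475] dist 0.471 rot [-1.000e-01 -4.000e-02 -4.479e+01] F [-0.4  0.1  0.3] w 0.085 0.0 j [ 1.21  0.24  0.    1.34 -0.    1.57]
[-0.134, -0.049, 0.037] [-0.0, -0.0, -0.0156]
[-0.131, -0.056, 0.037] [-0.0, -0.0, -0.0156]
[-0.128, -0.062, 0.037] [-0.0, -0.0, -0.0156]
[-0.125, -0.068, 0.037] [-0.0, -0.0, -0.0156]
[-0.122, -0.074, 0.037] [-0.0, -0.0, -0.0156]
[-0.118, -0.08, 0.037] [-0.0, -0.0, -0.0156]
[-0.114, -0.086, 0.037] [-0.0, -0.0, -0.0156]
[-0.109, -0.091, 0.037] [-0.0, -0.0, -0.0156]
[-0.105, -0.097, 0.037] [-0.0, -0.0, -0.0156]
[-0.1, -0.102, 0.037] [-0.0, -0.0, -0.0156]
[-0.095, -0.106, 0.037] [-0.0, -0.0, -0.0156]
[-0.09, -0.111, 0.037] [-0.0, -0.0, -0.0156]
[-0.084, -0.115, 0.037] [-0.0, -0.0, -0.0156]
[-0.078, -0.119, 0.037] [-0.0, -0.0, -0.0156]
[-0.072, -0.123, 0.037] [-0.0, -0.0, -0.0156]
[-0.066, -0.126, 0.037] [-0.0, -0.0, -0.0156]
```

Call:
apply_moves(steps=[[[-0.134, -0.049, 0.037], [0, 0, -0.0156], 1], [[-0.131, -0.056, 0.037], [0, 0, -0.0156], 1], [[-0.128, -0.062, 0.037], [0, 0, -0.0156], 1], [[-0.125, -0.068, 0.037], [0, 0, -0.0156], 1], [[-0.122, -0.074, 0.037], [0, 0, -0.0156], 1], [[-0.118, -0.08, 0.037], [0, 0, -0.0156], 1], [[-0.114, -0.086, 0.037], [0, 0, -0.0156], 1], [[-0.109, -0.091, 0.037], [0, 0, -0.0156], 1]])

```text
clock: 0.77
eef_pos: [0.3502, 0.3168, 0.1884]
tool_rot: [-0.016, 1.0, -0.0, -0.0]
ft_force: [1.1, 0.6, -0.6]
grip_width: 0.0854
grasp_force: 0.0
```

Call:
apply_moves(steps=[[[-0.105, -0.097, 0.037], [0, 0, -0.0156], 1], [[-0.1, -0.102, 0.037], [0, 0, -0.0156], 1], [[-0.095, -0.106, 0.037], [0, 0, -0.0156], 1], [[-0.09, -0.111, 0.037], [0, 0, -0.0156], 1], [[-0.084, -0.115, 0.037], [0, 0, -0.0156], 1], [[-0.078, -0.119, 0.037], [0, 0, -0.0156], 1], [[-0.072, -0.123, 0.037], [0, 0, -0.0156], 1], [[-0.066, -0.126, 0.037], [0, 0, -0.0156], 1]])

```text
clock: 1.43
eef_pos: [0.5223, 0.1672, 0.129]
tool_rot: [-0.21, 0.978, -0.0, -0.001]
ft_force: [-0.0, 0.9, -0.6]
grip_width: 0.0853
grasp_force: 0.0
```

```bash
python3 -c "
from h import *
snap('wrist','w1')
plan((.5212,.1674,.021),114,4)"
```

```text
clk 1.48 at [0.5256 0.1638 0.1276] dist 0.1067 rot [-0.2  -0.02  0.11] F [ 3.6 -0.7  0.5] w 0.0854 0.0 j [ 0.3   0.42 -0.07  1.08 -0.   -0.12]
[0.003, 0.007, 0.133] [-0.0003, -0.0, 0.0002]
[0.003, 0.007, 0.133] [-0.0003, -0.0, 0.0002]
[0.003, 0.007, 0.133] [-0.0003, -0.0, 0.0002]
[0.003, 0.006, 0.133] [-0.0003, -0.0, 0.0002]
```

View pics/w1.png

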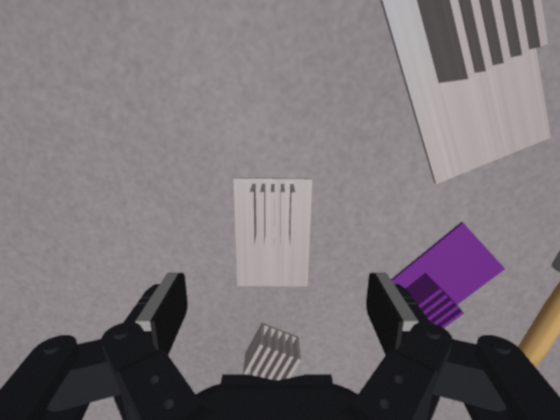

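The wrist view shows the target plate between the fingers with corners (234,179), (312,180), (308,287) and (237,287). The purple one is on the right, with its fins at (430,300).

Run:
```python
from h import *
im,d,c=load('w1')
p=ray([[234,179],[312,180],[308.5,287],[237,287]],.003,c); print(p.round(4),np.linalg.norm(p-np.roll(p,-1,0),axis=1).round(4),p.mean(0))
e=p[2]+p[3]-p[0]-p[1]; e/=np.linalg.norm(e); print('yaw',np.degrees(np.arctan2(e[1],e[0])),'fins',p.mean(0)-.024*e)
print('purple',ray([[462,223],[503,268],[425,335],[388,285]],.003,c).round(3), ray([[412,290],[440,325],[300,350]],.03,c).round(3))
f=p.mean(0)-.024*e
plan((f[0],f[1],.021),114,4)
```

```text
[[0.5142 0.1251 0.003 ]
 [0.4887 0.1835 0.003 ]
 [0.5799 0.2251 0.003 ]
 [0.607  0.1653 0.003 ]] [0.0637 0.1003 0.0657 0.1011] [0.54745288 0.17475304 0.003     ]
yaw 23.994016425409786 fins [0.52552677 0.16499365 0.003     ]
purple [[0.469 0.317 0.003]
 [0.49  0.376 0.003]
 [0.581 0.352 0.003]
 [0.548 0.291 0.003]] [[0.533 0.294 0.03 ]
 [0.553 0.335 0.03 ]
 [0.626 0.237 0.03 ]]
clk 1.48 at [0.5256 0.1638 0.1276] dist 0.1066 rot [-0.2  -0.02  0.11] F [ 3.6 -0.7  0.5] w 0.0854 0.0 j [ 0.3   0.42 -0.07  1.08 -0.   -0.12]
[-0.001, 0.002, 0.133] [-0.0003, -0.0, 0.0002]
[-0.001, 0.002, 0.133] [-0.0003, -0.0, 0.0002]
[-0.0, 0.002, 0.133] [-0.0003, -0.0, 0.0002]
[-0.0, 0.002, 0.133] [-0.0003, -0.0, 0.0002]
```

Call:
apply_moves(steps=[[[0, 0, 0.1], [0, 0, 0], 1], [[0, 0, 0.1], [0, 0, 0], 1], [[0, 0, 0.1], [0, 0, 0], 1], [[0, 0, 0], [0, 0, 0], 1], [[0, 0, 0], [0, 0, 0], 1], [[0, 0, 0], [0, 0, 0], 1], [[0, 0, 0], [0, 0, 0], 1], [[0, 0, 0], [0, 0, 0], 1]])

```text
clock: 2.15
eef_pos: [0.5228, 0.1689, 0.0714]
tool_rot: [-0.209, 0.978, 0.0, 0.001]
ft_force: [0.4, 0.1, 0.6]
grip_width: 0.0851
grasp_force: 0.0
```

```bash
python3 -c "
from h import *
snap('wrist','w2')
plan((.5212,.1674,.021),114,4)"
```

```text
clk 2.2 at [0.5226 0.1689 0.0712] dist 0.0503 rot [-0.02  0.14  0.15] F [ 0.3 -0.  -0.1] w 0.0855 0.0 j [ 0.31  0.47 -0.15  0.95 -0.   -0.11]
[0.003, -0.001, 0.063] [-0.0, 0.0002, 0.0002]
[0.002, -0.001, 0.063] [-0.0, 0.0002, 0.0002]
[0.002, -0.001, 0.063] [-0.0, 0.0002, 0.0002]
[0.002, -0.001, 0.063] [-0.0, 0.0002, 0.0002]
```

View pics/w2.png

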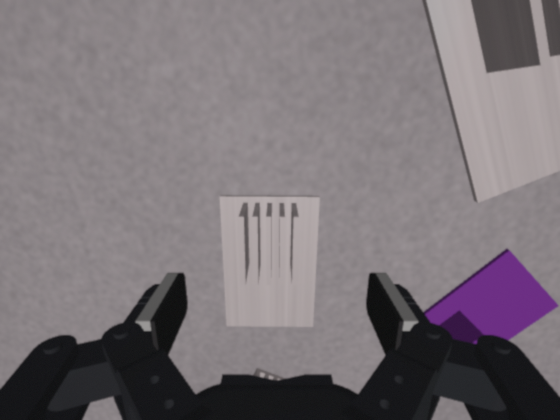

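Plate corners are now (220,196), (320,196), (314,327) and (226,327).

Run:
```python
from h import *
im,d,c=load('w2')
p=ray([[220,196],[320,196],[314,327],[226,327]],.003,c); print(p.round(4),np.linalg.norm(p-np.roll(p,-1,0),axis=1).round(4),p.mean(0))
e=p[2]+p[3]-p[0]-p[1]; e/=np.linalg.norm(e); print('yaw',np.degrees(np.arctan2(e[1],e[0])),'fins',p.mean(0)-.024*e)
f=p.mean(0)-.024*e
plan((f[0],f[1],.021),114,4)
```

```text
[[0.5138 0.1248 0.003 ]
 [0.4875 0.1832 0.003 ]
 [0.5798 0.2248 0.003 ]
 [0.6067 0.1651 0.003 ]] [0.0641 0.1013 0.0655 0.1013] [0.54692932 0.17446973 0.003     ]
yaw 23.838606588274416 fins [0.52497682 0.16476985 0.003     ]
clk 2.2 at [0.5226 0.1689 0.0712] dist 0.0505 rot [-0.02  0.14  0.15] F [ 0.3 -0.  -0.1] w 0.0855 0.0 j [ 0.31  0.47 -0.15  0.95 -0.   -0.11]
[-0.0, -0.006, 0.063] [-0.0, 0.0002, 0.0002]
[-0.0, -0.006, 0.063] [-0.0, 0.0002, 0.0002]
[-0.001, -0.006, 0.063] [-0.0, 0.0002, 0.0002]
[-0.001, -0.006, 0.063] [-0.0, 0.0002, 0.0002]
```

Call:
apply_moves(steps=[[[0, -0.005, 0.057], [0, 0, 0], 1], [[0, -0.005, 0.057], [0, 0, 0], 1], [[0, -0.005, 0.057], [0, 0, 0], 1], [[0, -0.005, 0.057], [0, 0, 0], 1], [[0, 0, 0], [0, 0, 0], 1], [[0, 0, 0], [0, 0, 0], 1], [[0, 0, 0], [0, 0, 0], 1], [[0, 0, 0], [0, 0, 0], 1]])

```text
clock: 2.87
eef_pos: [0.5243, 0.1651, 0.0255]
tool_rot: [-0.209, 0.978, 0.0, 0.001]
ft_force: [0.7, 0.2, 0.1]
grip_width: 0.0851
grasp_force: 0.0
```

Call:
apply_moves(steps=[[[0, 0, 0.01], [0, 0, 0], 1], [[0, 0, 0.01], [0, 0, 0], 1], [[0, 0, 0], [0, 0, 0], 1], [[0, 0, 0], [0, 0, 0], 0.7], [[0, 0, 0], [0, 0, 0], 0.5], [[0, 0, 0], [0, 0, 0], 0.3], [[0, 0, 0], [0, 0, 0], 0], [[0, 0, 0], [0, 0, 0], 0]])

```text
clock: 3.53
eef_pos: [0.5239, 0.1649, 0.0208]
tool_rot: [-0.209, 0.978, 0.0, 0.001]
ft_force: [-0.1, 0.3, -1.2]
grip_width: 0.0328
grasp_force: 61.1
```

Call:
apply_moves(steps=[[[0, 0, 0], [0, 0, 0], 0], [[0, 0, 0], [0, 0, 0], 0], [[0, 0, 0], [0, 0, 0], 0], [[0, 0, 0], [0, 0, 0], 0], [[0, 0, 0], [0, 0, 0], 0], [[0, 0, 0], [0, 0, 0], 0], [[0, 0, 0], [0, 0, 0], 0], [[0, 0, 0], [0, 0, 0], 0]])

```text
clock: 4.2
eef_pos: [0.5237, 0.1649, 0.0206]
tool_rot: [-0.209, 0.978, 0.0, 0.0]
ft_force: [1.7, 0.6, 3.9]
grip_width: 0.0327
grasp_force: 61.8
```

Call:
apply_moves(steps=[[[0, 0, -0.08], [0, 0, 0], 0], [[0, 0, -0.1], [0, 0, 0], 0], [[0, 0, -0.12], [0, 0, 0], 0], [[0, 0, -0.1], [0, 0, 0], 0], [[0, 0, -0.05], [0, 0, 0], 0], [[0, 0, 0], [0, 0, 0], 0], [[0, 0, 0], [0, 0, 0], 0], [[0, 0, 0], [0, 0, 0], 0]])

```text
clock: 4.87
eef_pos: [0.5221, 0.1644, 0.1085]
tool_rot: [-0.209, 0.978, -0.0, -0.002]
ft_force: [0.0, -0.0, -2.3]
grip_width: 0.0332
grasp_force: 61.3
```

```bash
python3 -c "
from h import *
plan((.473,-.1794,.11),103.6,14)"
```

```text
clk 4.87 at [0.5221 0.1644 0.1085] dist 0.3473 rot [ 0.   -0.19 10.54] F [ 0.  -0.  -2.3] w 0.0332 61.3 j [ 0.31  0.43 -0.1   1.04 -0.   -0.12]
[0.066, -0.105, -0.0] [0.0, -0.0001, 0.0042]
[0.065, -0.106, -0.0] [0.0, -0.0001, 0.0042]
[0.063, -0.107, -0.0] [0.0, -0.0001, 0.0042]
[0.062, -0.107, -0.0] [0.0, -0.0001, 0.0042]
[0.061, -0.108, -0.0] [0.0, -0.0001, 0.0042]
[0.059, -0.109, -0.0] [0.0, -0.0001, 0.0042]
[0.058, -0.11, -0.0] [0.0, -0.0001, 0.0042]
[0.056, -0.111, -0.0] [0.0, -0.0001, 0.0042]
[0.055, -0.111, -0.0] [0.0, -0.0001, 0.0042]
[0.053, -0.112, -0.0] [0.0, -0.0001, 0.0042]
[0.052, -0.113, -0.0] [0.0, -0.0001, 0.0042]
[0.05, -0.113, -0.0] [0.0, -0.0001, 0.0042]
[0.049, -0.114, -0.001] [0.0, -0.0001, 0.0042]
[0.047, -0.115, -0.001] [0.0, -0.0001, 0.0042]
```

Call:
apply_moves(steps=[[[0.066, -0.105, 0], [0, 0, 0.0042], 0], [[0.065, -0.106, 0], [0, 0, 0.0042], 0], [[0.063, -0.107, 0], [0, 0, 0.0042], 0], [[0.062, -0.107, 0], [0, 0, 0.0042], 0], [[0.061, -0.108, 0], [0, 0, 0.0042], 0], [[0.059, -0.109, 0], [0, 0, 0.0042], 0], [[0.058, -0.11, 0], [0, 0, 0.0042], 0], [[0.056, -0.111, 0], [0, 0, 0.0042], 0]])

```text
clock: 5.53
eef_pos: [0.4938, -0.0328, 0.1085]
tool_rot: [-0.157, 0.988, 0.0, -0.002]
ft_force: [0.2, -0.1, -1.4]
grip_width: 0.0331
grasp_force: 61.2
```

Call:
apply_moves(steps=[[[0.055, -0.111, 0], [0, 0, 0.0042], 0], [[0.053, -0.112, 0], [0, 0, 0.0042], 0], [[0.052, -0.113, 0], [0, 0, 0.0042], 0], [[0.05, -0.113, 0], [0, 0, 0.0042], 0], [[0.049, -0.114, 0], [0, 0, 0.0042], 0], [[0.047, -0.115, 0], [0, 0, 0.0042], 0], [[0, 0, 0], [0, 0, 0], 0], [[0, 0, 0], [0, 0, 0], 0]])

```text
clock: 6.2
eef_pos: [0.4731, -0.1798, 0.1086]
tool_rot: [-0.117, 0.993, 0.001, -0.001]
ft_force: [-0.8, -0.1, -1.5]
grip_width: 0.0329
grasp_force: 61.2
```

Call:
apply_moves(steps=[[[0, 0, 0.03], [0, 0, 0], 0], [[0, 0, 0.06], [0, 0, 0], 0], [[0, 0, 0.06], [0, 0, 0], 0], [[0, 0, 0.03], [0, 0, 0], 0], [[0, 0, 0], [0, 0, 0], 0], [[0, 0, 0], [0, 0, 0], 0], [[0, 0, 0], [0, 0, 0], 0], [[0, 0, 0], [0, 0, 0], 0]])

```text
clock: 6.87
eef_pos: [0.4752, -0.179, 0.0749]
tool_rot: [-0.118, 0.993, -0.0, 0.001]
ft_force: [-0.9, 0.6, -1.4]
grip_width: 0.0328
grasp_force: 61.2
```

```bash
python3 -c "
from h import *
snap('scene','s2');snap('side','d2');snap('wrist','w3')
plan((.473,-.1794,.0555),103.6,1)
a=load('s2');b=load('d2')
z=[]
for n,w in(('s2',110),('d2',110)):
  im,d,c=load(n); q=proj(np.array([[.52,-.165,.05]]),c)[0]; print(n,q)
  u,v=int(q[0]),int(q[1]); x0,y0=max(0,u-65),max(0,v-45); print(x0,y0)
  z.append(cv2.resize(im[y0:y0+90,x0:x0+130],(780,540),interpolation=cv2.INTER_CUBIC))
cv2.imwrite('pics/c3.png',z[0][:,:,::-1]);cv2.imwrite('pics/c4.png',z[1][:,:,::-1])
"
```

```text
clk 7.02 at [ 0.475  -0.1792  0.0749] dist 0.0195 rot [-0.04  0.06 -0.04] F [ 0.7  0.3 -2. ] w 0.0328 61.2 j [-0.36  0.4  -0.26  0.91  0.   -0.6 ]
[0.01, 0.002, 0.097] [-0.0002, 0.0003, -0.0002]
s2 [196.73193634 227.21364433]
131 182
d2 [310.45467293 182.66178403]
245 137
```

View pics/c3.png

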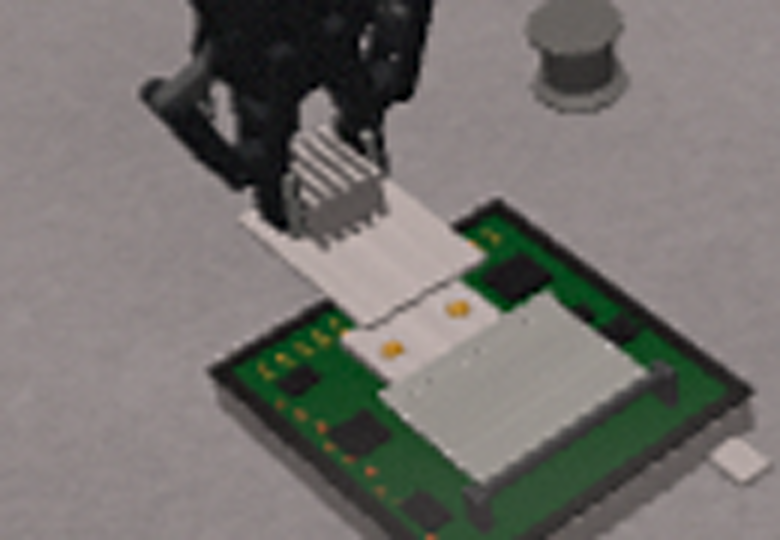

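View pics/w3.png

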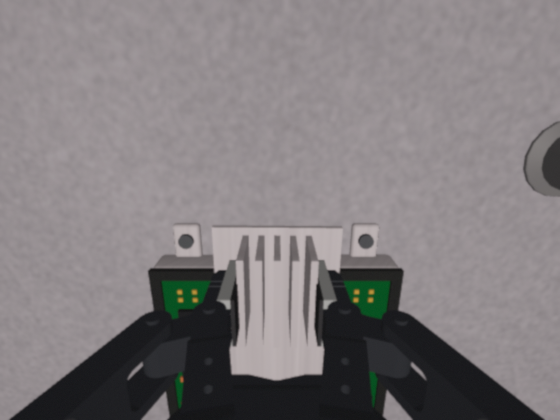

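The scene crop shows the held plate's front corners at (487,258) and (372,327), and its rear right corner at (240,215). The contacts are at (457,309) and (391,349), and the leaf's free edge runs (380,395) to (548,292). The wrist view shows the plate's rear edge spanning 213–342, with the tray's rear rim corners at (150,268) and (402,266).

Run:
```python
from h import *
im,d,c=load('s2'); o=np.array([131,182])-.4
def ang(v): return np.degrees(np.arctan2(v[1],v[0]))
P=ray(np.array([[487,258],[372,327],[240,215]])/6+o,.0573,c); print(P.round(4),np.linalg.norm(np.diff(P,axis=0),axis=1).round(4))
C=ray(np.array([[457,306],[391,347]])/6+o,.032,c); L=ray(np.array([[380,395],[548,292]])/6+o,.043,c)
r=ray(np.array([[499,202],[210,373],[752,390]])/6+o,.026,c); 
print('cont',C.round(4),np.linalg.norm(C[0]-C[1]),'leaf',L.round(4),np.linalg.norm(L[0]-L[1]),'rim',r.round(4))
print('plate yaw',ang(P[0]-P[1])-90,ang(P[1]-P[2]),'house',ang(C[0]-C[1])-90,ang(L[1]-L[0])-90,ang(r[0]-r[1])-90,ang(r[2]-r[0]))
a=np.radians(13.6);ex=np.array([np.cos(a),np.sin(a)]);ey=np.array([-ex[1],ex[0]])
H=(C.mean(0)[:2]+.038*ex, L.mean(0)[:2]+.007*ex, ((r[1]+r[2])/2)[:2]); print('H',H)
for h in H: print([((q-h)@ex).round(4).tolist()+[((q-h)@ey).round(4).tolist()] if 0 else (((q[:2]-h)@ex*1000).round(1),((q[:2]-h)@ey*1000).round(1)) for q in P])
# wrist: rear plate edge & rear rim corners
im,d,c=load('w3'); p=ray([[213,227],[342,227]],.0573,c); q=ray([[150,269],[402,268]],.026,c)
print('W plate rear',p.round(4),ang(p[1]-p[0])-90,np.linalg.norm(p[1]-p[0]),'rim',q.round(4),ang(q[1]-q[0])-90,np.linalg.norm(q[1]-q[0]),'lat',((p.mean(0)-q.mean(0))[:2]@ey*1000),'long',((p.mean(0)-q.mean(0))[:2]@ex*1000))
```

```text
[[ 0.5393 -0.1294  0.0573]
 [ 0.5537 -0.1892  0.0573]
 [ 0.4543 -0.2121  0.0573]] [0.0615 0.102 ]
cont [[ 0.5346 -0.145   0.032 ]
 [ 0.5435 -0.1801  0.032 ]] 0.03624681282959523 leaf [[ 0.5794 -0.1982  0.043 ]
 [ 0.5589 -0.1105  0.043 ]] 0.09000592801936745 rim [[ 0.4728 -0.0973  0.026 ]
 [ 0.5109 -0.2519  0.026 ]
 [ 0.645  -0.0554  0.026 ]]
plate yaw 13.505086010967077 13.01603012164303 house 14.178127209176466 13.104050780284311 13.829671624040841 13.685310147838223
H (array([ 0.57601867, -0.15363006]), array([ 0.57595172, -0.15271104]), array([ 0.57792889, -0.15367581]))
[(np.float64(-30.0), np.float64(32.2)), (np.float64(-30.1), np.float64(-29.3)), (np.float64(-132.0), np.float64(-28.2))]
[(np.float64(-30.1), np.float64(31.3)), (np.float64(-30.2), np.float64(-30.2)), (np.float64(-132.2), np.float64(-29.2))]
[(np.float64(-31.8), np.float64(32.7)), (np.float64(-31.9), np.float64(-28.8)), (np.float64(-133.9), np.float64(-27.8))]
W plate rear [[ 0.4582 -0.2156  0.0573]
 [ 0.4432 -0.1541  0.0573]] 13.664280555477504 0.06324085568827705 rim [[ 0.5089 -0.2527  0.026 ]
 [ 0.471  -0.0999  0.026 ]] 13.935801723485795 0.15750142032247078 lat 0.9181120153310335 long -40.1540087663754
```

Call:
apply_moves(steps=[[[0, -0.005, 0.02], [0, 0, 0], 0], [[0, 0, 0.03], [0, 0, 0], 0], [[0, 0, 0.03], [0, 0, 0], 0], [[0, 0, 0.015], [0, 0, 0], 0], [[0, 0, 0], [0, 0, 0], 0], [[0, 0, 0], [0, 0, 0], 0], [[0, 0, 0], [0, 0, 0], 0], [[0, 0, 0], [0, 0, 0], 0]])

```text
clock: 7.68
eef_pos: [0.475, -0.1802, 0.0555]
tool_rot: [-0.118, 0.993, -0.0, 0.0]
ft_force: [0.7, 0.1, -1.6]
grip_width: 0.0328
grasp_force: 61.2
```

Run:
```python
from h import *
snap('scene','s3'); snap('side','d3')
a=np.radians(13.6);ex=np.array([np.cos(a),np.sin(a)]);ey=np.array([-ex[1],ex[0]])
h=np.array([.5765,-.1535])
plan((.475,-.179,.055),103.6,1)
for n in('s2','s3','d3'):
    im,d,c=load(n); W=cloud(d,c); X=(W[...,:2]-h)@ex; Y=(W[...,:2]-h)@ey
    z0=.056 if n=='s2' else .037
    def med(x0,x1,y0,y1,lo,hi):
        m=(X>x0)&(X<x1)&(Y>y0)&(Y<y1)&(W[...,2]>lo)&(W[...,2]<hi); return (np.round(np.median(W[...,2][m])*1000,1),m.sum()) if m.sum() else None
    print(n,'tongue',[med(x/1e3,(x+10)/1e3,-.022,.024,z0-.012,z0+.012) for x in(-80,-70,-60,-50,-42)],'leaf',[med(x/1e3,(x+15)/1e3,-.03,.03,.03,.055) for x in (5,20,40)],'bench',med(-.2,-.15,-.1,.1,-.02,.02))
```

```text
clk 7.78 at [ 0.475  -0.1802  0.0555] dist 0.0013 rot [-0.02  0.02 -0.04] F [-0.4  0.2 -1.1] w 0.0329 61.2 j [-0.36  0.43 -0.28  0.87 -0.   -0.6 ]
[-0.002, 0.006, 0.003] [-0.0001, 0.0001, -0.0002]
s2 tongue [(np.float64(58.5), np.int64(46)), (np.float64(58.9), np.int64(45)), (np.float64(59.1), np.int64(42)), (np.float64(59.0), np.int64(47)), (np.float64(58.9), np.int64(49))] leaf [(np.float64(43.3), np.int64(97)), (np.float64(43.0), np.int64(99)), (np.float64(42.9), np.int64(99))] bench (np.float64(1.6), np.int64(502))
s3 tongue [(np.float64(39.1), np.int64(46)), (np.float64(39.3), np.int64(50)), (np.float64(39.1), np.int64(39)), (np.float64(39.4), np.int64(46)), (np.float64(37.8), np.int64(71))] leaf [(np.float64(43.1), np.int64(94)), (np.float64(43.1), np.int64(97)), (np.float64(43.2), np.int64(99))] bench (np.float64(1.7), np.int64(491))
d3 tongue [(np.float64(35.0), np.int64(22)), (np.float64(34.7), np.int64(24)), (np.float64(35.1), np.int64(21)), (np.float64(35.2), np.int64(23)), (np.float64(33.9), np.int64(21))] leaf [(np.float64(39.0), np.int64(45)), (np.float64(39.4), np.int64(38)), (np.float64(39.3), np.int64(42))] bench (np.float64(-2.3), np.int64(463))
```

Call:
apply_moves(steps=[[[-0.02, 0, 0.0035], [0, 0, 0], 0], [[-0.04, 0, 0], [0, 0, 0], 0], [[-0.04, 0, 0], [0, 0, 0], 0], [[-0.04, 0, 0], [0, 0, 0], 0], [[-0.04, 0, 0], [0, 0, 0], 0], [[-0.02, 0, 0], [0, 0, 0], 0], [[0, 0, 0], [0, 0, 0], 0], [[0, 0, 0], [0, 0, 0], 0]])

```text
clock: 8.45
eef_pos: [0.5138, -0.1705, 0.0544]
tool_rot: [-0.118, 0.993, 0.0, -0.0]
ft_force: [-0.5, 0.1, -1.7]
grip_width: 0.0327
grasp_force: 61.2
```

Run:
```python
from h import *
snap('scene','s4')
a=np.radians(13.6);ex=np.array([np.cos(a),np.sin(a)]);ey=np.array([-ex[1],ex[0]])
h=np.array([.5765,-.1535])
plan((.55,-.179,.055),103.6,1)
im,d,c=load('s4'); W=cloud(d,c); X=(W[...,:2]-h)@ex; Y=(W[...,:2]-h)@ey
for x in(-7,5,20,40):
    m=(X>x/1e3)&(X<x/1e3+.012)&(abs(Y)<.03)&(W[...,2]>.03)&(W[...,2]<.06); print(x,np.median(W[...,2][m]).round(4))
q=proj(np.array([[.54,-.16,.05]]),c)[0].astype(int);x0,y0=q-[65,45];print(x0,y0)
cv2.imwrite('pics/c5.png',cv2.resize(im[y0:y0+90,x0:x0+130],(780,540),interpolation=cv2.INTER_CUBIC)[:,:,::-1])
```

```text
clk 8.5 at [ 0.5134 -0.1706  0.0544] dist 0.0376 rot [ 0.02 -0.05 -0.03] F [ 0.3 -0.1 -1.3] w 0.0327 61.2 j [-0.32  0.48 -0.18  0.91 -0.   -0.56]
[-0.168, -0.084, -0.003] [0.0001, -0.0003, -0.0002]
-7 0.044
5 0.0432
20 0.0432
40 0.0435
136 185
```

View pics/c5.png

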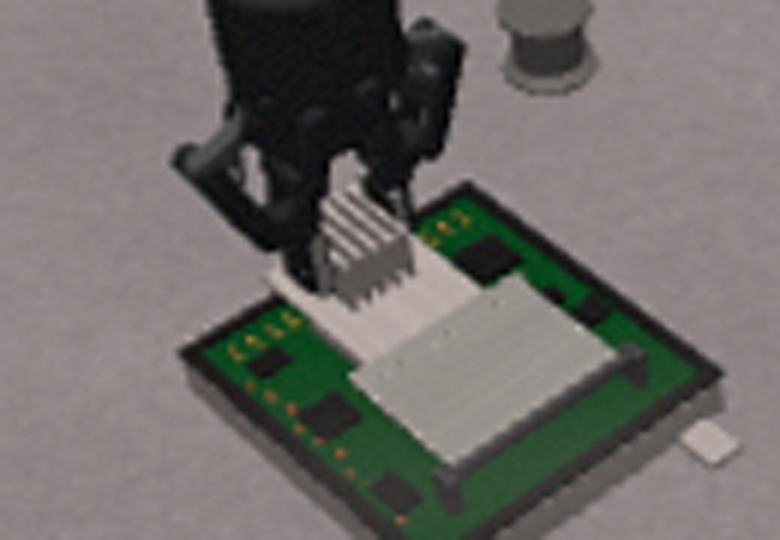

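Run:
```python
from h import *
im,d,c=load('s4'); o=np.array([136,185])-.4
a=np.radians(13.6);ex=np.array([np.cos(a),np.sin(a)]);ey=np.array([-ex[1],ex[0]])
r=ray(np.array([[467,182],[180,353],[722,375]])/6+o,.026,c); h=((r[1]+r[2])/2)[:2]
L=ray(np.array([[350,378],[518,278]])/6+o,.043,c)
P=ray(np.array([[270,283],[320,330],[362,366],[445,263],[483,293]])/6+o,.037,c)
f=lambda q:np.stack([(q[:,:2]-h)@ex,(q[:,:2]-h)@ey],1)*1000
print(h,'leaf',f(L).round(1),'plate',f(P).round(1),'rim',f(r).round(1))
```

```text
[ 0.57813011 -0.15390853] leaf [[ -8.7 -43.7]
 [ -6.4  45. ]] plate [[-87.8 -31. ]
 [-47.4 -32.8]
 [-16.4 -33. ]
 [-42.9  31.7]
 [-15.3  31.6]] rim [[-90.9  80. ]
 [-89.5 -78.8]
 [ 89.5  78.8]]
```

Call:
apply_moves(steps=[[[-0.03, 0.003, 0], [0, 0, 0], 0], [[-0.03, 0, 0], [0, 0, 0], 0], [[-0.03, 0, 0], [0, 0, 0], 0], [[-0.02, 0, 0], [0, 0, 0], 0], [[-0.01, 0, 0], [0, 0, 0], 0], [[0, 0, 0], [0, 0, 0], 0], [[0, 0, 0], [0, 0, 0], 0], [[0, 0, 0], [0, 0, 0], 0]])

```text
clock: 9.17
eef_pos: [0.5365, -0.1645, 0.0545]
tool_rot: [-0.118, 0.993, 0.0, -0.0]
ft_force: [0.9, -0.7, -1.8]
grip_width: 0.0332
grasp_force: 61.2
```

Call:
apply_moves(steps=[[[-0.005, 0, 0], [0, 0, 0], 0], [[-0.005, 0, 0], [0, 0, 0], 0], [[0, 0, 0], [0, 0, 0], 0], [[0, 0, 0], [0, 0, 0], 0], [[0, 0, 0], [0, 0, 0], 0], [[0, 0, 0], [0, 0, 0], 0], [[0, 0, 0], [0, 0, 0], 0], [[0, 0, 0], [0, 0, 0], 0]])

```text
clock: 9.83
eef_pos: [0.5388, -0.1641, 0.0546]
tool_rot: [-0.118, 0.993, 0.0, 0.0]
ft_force: [0.4, 0.2, -0.8]
grip_width: 0.033
grasp_force: 61.2
```

Call:
apply_moves(steps=[[[-0.005, 0, 0], [0, 0, 0], 0], [[0, 0, 0], [0, 0, 0], 0], [[-0.005, 0, 0], [0, 0, 0], 0], [[0, 0, 0], [0, 0, 0], 0], [[0, 0, 0], [0, 0, 0], 0], [[0, 0, 0], [0, 0, 0], 0], [[0, 0, 0], [0, 0, 0], 0], [[0, 0, 0], [0, 0, 0], 0]])

```text
clock: 10.5
eef_pos: [0.5407, -0.1636, 0.0546]
tool_rot: [-0.118, 0.993, -0.0, -0.0]
ft_force: [-0.2, -0.4, -1.0]
grip_width: 0.0329
grasp_force: 61.2
```

Call:
apply_moves(steps=[[[-0.005, 0, 0], [0, 0, 0], 0], [[0, 0, 0], [0, 0, 0], 0], [[-0.005, 0, 0], [0, 0, 0], 0], [[0, 0, 0], [0, 0, 0], 0], [[0, 0, 0], [0, 0, 0], 0], [[0, 0, 0], [0, 0, 0], 0], [[0, 0, 0], [0, 0, 0], 0], [[0, 0, 0], [0, 0, 0], 0]])

```text
clock: 11.17
eef_pos: [0.5416, -0.1633, 0.0543]
tool_rot: [-0.118, 0.993, -0.0, -0.001]
ft_force: [-5.2, -1.8, -0.5]
grip_width: 0.0324
grasp_force: 61.5
```

Call:
apply_moves(steps=[[[0, 0, 0.005], [0, 0, 0], 0], [[0, 0, 0.005], [0, 0, 0], 0], [[0, 0, 0.005], [0, 0, 0], 0], [[0, 0, 0.005], [0, 0, 0], 0], [[0, 0, 0.003], [0, 0, 0], 0], [[0, 0, 0], [0, 0, 0], 0], [[0, 0, 0], [0, 0, 0], 0], [[0, 0, 0], [0, 0, 0], 0]])

```text
clock: 11.83
eef_pos: [0.5416, -0.1633, 0.0509]
tool_rot: [-0.118, 0.993, -0.0, -0.001]
ft_force: [-7.4, -1.2, 6.5]
grip_width: 0.0331
grasp_force: 62.4
```

Call:
apply_moves(steps=[[[0, 0, 0.004], [0, 0, 0], 0], [[0, 0, 0.004], [0, 0, 0], 0], [[0, 0, 0.004], [0, 0, 0], 0], [[0, 0, 0], [0, 0, 0], 0], [[0, 0, 0], [0, 0, 0], 0], [[0, 0, 0], [0, 0, 0], 0], [[0, 0, 0], [0, 0, 0], 0], [[0, 0, 0], [0, 0, 0], 0]])

```text
clock: 12.5
eef_pos: [0.5416, -0.1633, 0.0505]
tool_rot: [-0.118, 0.993, -0.0, -0.0]
ft_force: [-12.1, 0.2, 19.1]
grip_width: 0.0327
grasp_force: 63.9
```

Run:
```python
from h import *
snap('scene','s5'); snap('side','d5')
a=np.radians(13.6);ex=np.array([np.cos(a),np.sin(a)]);ey=np.array([-ex[1],ex[0]])
h=np.array([.5765,-.1535])
plan((.5416,-.1633,.05),103.6,1)
for n in('s0','s5'):
    im,d,c=load(n); W=cloud(d,c); X=(W[...,:2]-h)@ex; Y=(W[...,:2]-h)@ey
    for x in(-6,5,20,40):
        m=(X>x/1e3)&(X<x/1e3+.012)&(abs(Y)<.04)&(W[...,2]>.03)&(W[...,2]<.06); print(n,x,np.median(W[...,2][m]).round(4),end=' ')
    print()
z=[]
for n in('s5','d5'):
    im,d,c=load(n); q=proj(np.array([[.55,-.16,.045]]),c)[0].astype(int);x0,y0=q-[50,40];print(n,x0,y0)
    z.append(cv2.resize(im[y0:y0+85,x0:x0+100],(400*1,340),interpolation=cv2.INTER_CUBIC))
cv2.imwrite('pics/c6.png',np.hstack(z)[:,:,::-1])
```

```text
clk 12.6 at [ 0.5416 -0.1633  0.0506] dist 0.0006 rot [-0.03 -0.04 -0.05] F [-11.8  -0.4  18.8] w 0.0329 63.9 j [-0.29  0.53 -0.12  0.93 -0.   -0.53]
[0.0, 0.0, 0.003] [-0.0002, -0.0002, -0.0003]
s0 -6 0.0436 s0 5 0.0432 s0 20 0.0433 s0 40 0.0432 
s5 -6 0.0441 s5 5 0.0432 s5 20 0.0433 s5 40 0.0429 
s5 153 194
d5 251 143
```

View pics/c6.png

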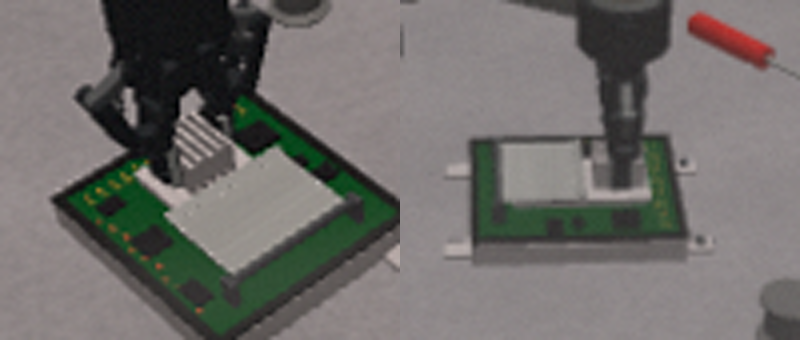

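The leaf is level, unchanged from before, and the plate is under it. The TCP is at 50.6 mm, which is 30 + 20.6 mm, so the plate is flat on its seat, pressed with about 19 N and against the stop.

```bash
python3 -c "
from workcell import bot
print(bot.job_done())"
```

```text
the job is handed in; nothing more can be done
None
```

The job is handed in at about 12.6 s: the small grey plate is under the level leaf and home against the stop, held pressed flat on its seat with about 19 N; no verdict came back.

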